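# Paint tins in order on the shelf board

## Task

Line up the four touch-up paint tins on the grey shelf board in order of height, one standing upright centred on each yellow ring: the shortest at the end with the red stop, the tallest at the end with the black stop. Do not tip any tin over on the way.

Things in the scene. Friction and masses are not known exactly. Their poses are not given: they have to be found in the camera images.
- tin_blue_mid (a point): blue paint tin, the shortest of the four: upright closed cylinder, 36 mm across and 40 mm high, bare metal at the rims, blue band and blue disc on the lid; about 60 g (may vary by a third). The point is its centre, half-way up (20 mm above its underside); z runs up its axis. Stands loose on the table (z = 0) at the start.
- tin_green_mid (a point): green paint tin, the second shortest of the four: upright closed cylinder, 44 mm across and 54 mm high, bare metal at the rims, green band and green disc on the lid; about 110 g (may vary by a third). The point is its centre, half-way up (27 mm above its underside); z runs up its axis. Stands loose on the table (z = 0) at the start.
- tin_white_mid (a point): white paint tin, the second tallest of the four: upright closed cylinder, 52 mm across and 68 mm high, bare metal at the rims, white band and white disc on the lid; about 190 g (may vary by a third). The point is its centre, half-way up (34 mm above its underside); z runs up its axis. Stands loose on the table (z = 0) at the start.
- tin_violet_mid (a point): violet paint tin, the tallest of the four: upright closed cylinder, 60 mm across and 82 mm high, bare metal at the rims, violet band and violet disc on the lid; about 300 g (may vary by a third). The point is its centre, half-way up (41 mm above its underside); z runs up its axis. Stands loose on the table (z = 0) at the start.
- mark_a: one of four identical flat yellow painted rings (68 mm across, with a yellow dot at the centre) in a straight row, 85 mm apart, along the middle of a grey shelf board (420 mm long, 110 mm wide, 12 mm thick, fixed, lying flat on the table). Origin: centre of the ring on the board's top face, 12 mm above the table; x across the board, y along the row, z up. Which of the four comes where in the row changes from start to start.
- mark_b: one of four identical flat yellow painted rings (68 mm across, with a yellow dot at the centre) in a straight row, 85 mm apart, along the middle of a grey shelf board (420 mm long, 110 mm wide, 12 mm thick, fixed, lying flat on the table). Origin: centre of the ring on the board's top face, 12 mm above the table; x across the board, y along the row, z up. Which of the four comes where in the row changes from start to start.
- mark_c: one of four identical flat yellow painted rings (68 mm across, with a yellow dot at the centre) in a straight row, 85 mm apart, along the middle of a grey shelf board (420 mm long, 110 mm wide, 12 mm thick, fixed, lying flat on the table). Origin: centre of the ring on the board's top face, 12 mm above the table; x across the board, y along the row, z up. Which of the four comes where in the row changes from start to start.
- mark_d: one of four identical flat yellow painted rings (68 mm across, with a yellow dot at the centre) in a straight row, 85 mm apart, along the middle of a grey shelf board (420 mm long, 110 mm wide, 12 mm thick, fixed, lying flat on the table). Origin: centre of the ring on the board's top face, 12 mm above the table; x across the board, y along the row, z up. Which of the four comes where in the row changes from start to start.
- red_stop: red end stop: fixed block 24 mm along the row, 100 mm across it and 25 mm high, on one end of the board; a black one like it is on the other end. They change ends from start to start. Origin: centre of its underside, on the row's line, 62.5 mm beyond the nearest ring's centre.
Things that resemble listed ones, but are neither listed nor needed, are in the scene too. Leave any orange look-alike of the part that bears tin_blue_mid alone.

How it is judged:
By the outcome, as a careful person would: the job done as asked, in the order asked, and still so for the second after the job is handed in, with the robot touching nothing.
It also fails if it takes over 104 s, if anything falls off the work surface, if the arm or the gripper's body presses on something with over 40 N, if the wrist force passes 120 N, or if a joint passes its speed limit or range.

## Robot

A 7-joint arm with a two-finger parallel gripper is mounted at the origin on the work surface. World frame = base frame: x ahead of the robot, y to its left, z up, the work surface at z = 0. Lengths are in m, angles in degrees, forces in N, time in s.
With the tool pointing down it reaches from about 0.4 to 0.875 m from the base axis. Payload 19.3 kg.
Tool frame: the origin (TCP) lies midway between the tips of the shut fingers; the grasp point (between the pads) lies 19 mm behind it (arm.grip_point_offset is the distance from the TCP to the grasp point, in m); z points along the fingers, y is the direction in which the jaws open and shut (so a half turn about z gives the same grasp; the last joint's range is limited). The gripper opens to 85 mm and grips with 20 to 120 N. Pads are 22 mm wide; open, the fingers measure 114 mm over their backs; the gripper's body (76 mm by 85 mm) begins 54 mm behind the grasp point. The pads swing forward as they close: fully open they stand 13 mm farther back than shut.
Start: joints at [-79.538, 29.874, -2.08, 91.645, 1.215, 58.505, -6.463], TCP at [0.156, 0.605, 0.231] pointing down, gripper open.
Joint ranges: [-166.77, 166.77], [-17.47, 122.26], [-85.68, 81.53], [9.62, 139.38], [-72.42, 252.41], [9.2, 110.78], [-144.41, 144.41]. Speed limits (degrees/s): [108.29, 108.29, 136.94, 136.94, 172.46, 172.46, 172.46].

## Interface

Orientations are given as a 3x3 rotation matrix whose columns are the frame's x, y, z axes.
In Python, from bench import arm gives the robot as it stands. The module is installed in compiled form; this text tells all that it offers. Calls block until the motion is done:
- arm.goto(position, orientation): joint-space move of the TCP to a pose.
- arm.move_linear(position, frame=None, max_speed=0.15, force_limit=None): straight line of the TCP; frame=None keeps the orientation; max_speed is the mean speed in m/s. With force_limit (N) it stops when the force on the tool has changed by that much, and returns True; else False.
- arm.move_joints(angles): joint-space move.
- arm.open_gripper() and arm.clamp(force=None): open the fingers fully, or close them until they stop; force is the grip in N (None keeps the last).
- arm.hold(seconds).
- arm.ik(position, orientation): joint angles nearest the present ones, or None.
- arm.read_state(): the state.
- arm.get_image(name): name is "side" or "top"; returns (picture, depth): 384x512x3 uint8, red, green, blue; 384x512 float32, m along the optical axis (not along the pixel's ray), 0 where there is no reading.
- arm.camera_params(name): a dict with "intrinsics" (3x3 intrinsics, pixels), "dist" ([k1, k2, p1, p2, k3] as OpenCV has them; the pictures are not rectified), "xyz" and "orientation" of the camera in the world. Camera axes: x right, y up, looking along -z (the intrinsics and any distortion apply to the point x, -y, -z); pixel columns grow to the right and rows downward; lengths in m; the calibration is good to about 2 mm. A picture is of the moment at which its call begins. camera_params takes no time and is no camera call.
A pose or a line that the arm cannot do raises arm.MotionError and nothing moves.
- arm.hand_in(): hands the job in, once; it reports no verdict.
Trained networks look in the newest picture that a camera, given by its name, has taken for a name from the list of things; names that differ only in an ending like _2 or _b are one class to them, and where a whole thing is asked for, a point or a joint stands for the part that bears it (a point fixed in the world has none). Each returns a list of dicts, best first, with "conf" (0 to 1); they miss things now and then, are a little off and sometimes report something else, mostly with a low value. They report only what shows in the picture. A call takes as long as a camera call. They do not tell look-alikes from the thing itself.
- arm.silhouettes(camera, thing): "mask" (384x512 bool, what is visible of it) and "point" ([column, row] in pixels, amid what is visible of it).
- arm.place_of(camera, thing): "point" ([column, row] in pixels: a listed point, or the origin of a listed thing).
The state is a dict: "time_s": time; "joints": joint angles; "qd": joint speeds; "joint_efforts": joint torques, N m; "eef_pos": TCP position; "eef_rot": TCP orientation; "ft_force": force on the tool from outside, world axes, zero at the start; "moment": the same for the moment, N m; "width": opening from 0.0 (shut) to 1.0 (fully open).
Only numpy, scipy, OpenCV 4.12 (cv2) and the standard library are available. Lean on these libraries where they do the work, as an engineer would, in place of code of your own. Each camera call takes 0.05 s, during which the arm holds its last target. There are 200 camera calls.

## Working session

There is one attempt and no reset: what is moved stays moved. The work goes in short steps, each a Python script; the robot and the scene stay as the last script left them, time stands still between calls to the robot, and variables do not carry over. Pictures are saved under pics/ and viewed, about 12 in all and at most 16, crops included, and the job is handed in when it is done.

```bash
mkdir -p pics; python3 - <<'E'
from bench import arm
import cv2, numpy as np
for n in ("top","side"):
    im,d=arm.get_image(n); cv2.imwrite(f"pics/{n}0.png",im[:,:,::-1]); np.save(f"pics/{n}0d.npy",d)
    p=arm.camera_params(n); print(n,p)
    for t in ["tin_blue_mid","tin_green_mid","tin_white_mid","tin_violet_mid","mark_a","red_stop"]:
        print(t,[(np.round(r["point"],1).tolist(),round(float(r["conf"]),2)) for r in arm.place_of(n,t)])
s=arm.read_state();print(s["time_s"],s["eef_rot"])
E
```

```text
top {'intrinsics': array([[354.90514597,   0.        , 254.96663842],
       [  0.        , 354.90514597, 188.64996112],
       [  0.        ,   0.        ,   1.        ]]), 'dist': array([-0.10542379,  0.        ,  0.        ,  0.        ,  0.        ]), 'xyz': array([ 0.44263505, -0.01250811,  0.94837283]), 'orientation': array([[ 0.00957713,  0.99421157, -0.10701232],
       [-0.99986243,  0.00807188, -0.01449048],
       [-0.01354281,  0.10713638,  0.9941521 ]])}
tin_blue_mid [([294.2, 223.1], 0.69), ([307.3, 262.0], 0.53)]
tin_green_mid [([139.5, 230.4], 0.61)]
tin_white_mid [([373.2, 231.9], 0.59)]
tin_violet_mid [([221.4, 224.9], 0.78), ([371.7, 232.8], 0.2)]
mark_a [([274.9, 154.3], 0.75), ([244.4, 141.9], 0.67), ([218.3, 139.4], 0.63), ([307.7, 162.3], 0.62)]
red_stop [([192.8, 130.6], 0.7)]
side {'intrinsics': array([[358.16824178,   0.        , 255.60166909],
       [  0.        , 358.16824178, 192.01348617],
       [  0.        ,   0.        ,   1.        ]]), 'dist': array([0.00358944, 0.        , 0.        , 0.        , 0.        ]), 'xyz': array([ 0.39960655, -0.48299326,  0.61795771]), 'orientation': array([[ 0.96210535,  0.1975463 , -0.18795945],
       [-0.27260163,  0.71313219, -0.64585666],
       [ 0.00645334,  0.6726202 ,  0.73995974]])}
tin_blue_mid [([183.6, 277.8], 0.93), ([228.5, 255.3], 0.74)]
tin_green_mid [([176.9, 124.5], 0.81)]
tin_white_mid [([239.5, 352.1], 0.55)]
tin_violet_mid [([201.4, 180.9], 0.96)]
mark_a [([306.5, 217.4], 0.72), ([295.9, 168.4], 0.67), ([314.0, 253.9], 0.67), ([298.8, 184.7], 0.63)]
red_stop [([295.7, 145.5], 0.93)]
0.7 [[-9.68208886e-01  2.50143064e-01 -2.24067385e-05]
 [ 2.50143065e-01  9.68208884e-01 -6.80836813e-05]
 [ 4.66374265e-06 -7.15241155e-05 -9.99999997e-01]]
```

View pics/top0.png

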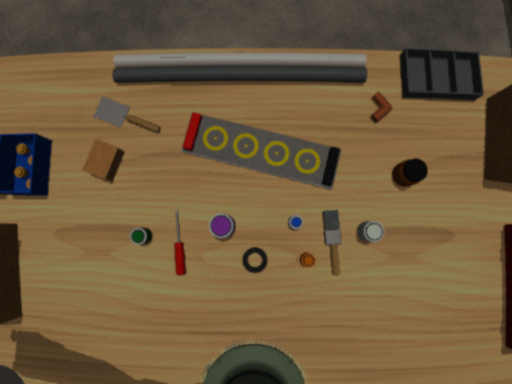

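View pics/side0.png

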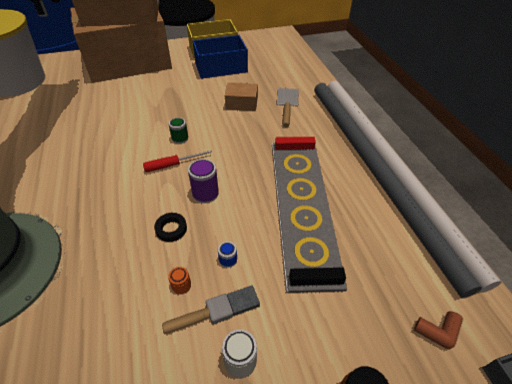

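The red stop is at the left of the top view (193,130) and the black stop at the right (331,167). The rings are at (215,138), (246,146), (277,153) and (308,161). The tins are green (140,236), violet (221,226), blue (296,222) and white (372,232). There are two candidates for the blue tin. The one at (296,222) is blue, so it fits the description. The one at (307,260) is the orange look-alike, which stays put. I'll measure everything and confirm with a crop.

```bash
cat > vis.py <<'E'
import numpy as np, cv2
from bench import arm
H=dict(blue=.040,green=.054,white=.068,violet=.082); D=dict(blue=.036,green=.044,white=.052,violet=.060)
def rays(n,uv):
    p=arm.camera_params(n)
    q=cv2.undistortPoints(np.asarray(uv,float).reshape(-1,1,2),p["intrinsics"],p["dist"]).reshape(-1,2)
    return p["xyz"], np.c_[q[:,0],-q[:,1],-np.ones(len(q))]@p["orientation"].T
def on_plane(n,uv,z):
    o,r=rays(n,uv); return o+r*((z-o[2])/r[:,2:])
def cloud(n,d):
    v,u=np.mgrid[:384,:512]; o,r=rays(n,np.c_[u.ravel(),v.ravel()])
    P=o+r*d.ravel()[:,None]; P[d.ravel()==0]=np.nan
    return P.reshape(384,512,3)
def tin(P,xy,z):
    """lid centre near xy: min enclosing circle / mean of cloud points at height z"""
    m=(np.abs(P[...,2]-z)<.007)&(np.hypot(P[...,0]-xy[0],P[...,1]-xy[1])<.05)
    q=P[m]; (c,r)=cv2.minEnclosingCircle(q[:,:2].astype(np.float32))
    return q.mean(0),len(q),np.array(c),r
E
python3 - <<'E'
from vis import *
px=dict(blue=(296,222),green=(140,236),white=(372,232),violet=(221,226))
for n in("top","side"):
    im=cv2.imread(f"pics/{n}0.png"); P=cloud(n,np.load(f"pics/{n}0d.npy"))
    for k,uv in px.items():
        xy=on_plane("top",[uv],H[k])[0][:2]
        m,c,cc,r=tin(P,xy,H[k]); print(n,k,m.round(4),c,cc.round(4),round(r*2,4),D[k])
    hsv=cv2.cvtColor(im,cv2.COLOR_BGR2HSV)
    y=cv2.inRange(hsv,(22,150,90),(35,255,255))
    g=on_plane(n,np.argwhere(y)[:,::-1],.012)
    for uv in [(215,138),(246,146),(277,153),(308,161)]:
        c=on_plane("top",[uv],.012)[0]
        for _ in range(3):
            q=g[np.hypot(*(g-c)[:,:2].T)<.04]; c=q.mean(0)
        print(n,"ring",c.round(4),len(q))
    if n=="top": cv2.imwrite("pics/crop0.png",cv2.resize(im[190:285,110:410],None,fx=2.6,fy=2.6,interpolation=cv2.INTER_CUBIC))
E
```

```text
top blue [ 0.4565 -0.103   0.0419] 158 [ 0.4566 -0.1034] 0.0366 0.036
top green [0.4156 0.2967 0.0553] 239 [0.4149 0.2982] 0.0464 0.044
top white [ 0.4336 -0.293   0.07  ] 342 [ 0.4331 -0.2946] 0.0526 0.052
top violet [0.4452 0.082  0.0841] 465 [0.4455 0.0816] 0.0604 0.06
top ring [0.6807 0.1104 0.012 ] 271
top ring [0.6609 0.0279 0.012 ] 270
top ring [ 0.6405 -0.0544  0.012 ] 267
top ring [ 0.6197 -0.1376  0.012 ] 275
side blue [ 0.4532 -0.1074  0.0399] 264 [ 0.4533 -0.105 ] 0.0369 0.036
side green [0.4131 0.2935 0.055 ] 182 [0.4133 0.2975] 0.0455 0.044
side white [ 0.4302 -0.2975  0.0688] 1006 [ 0.4305 -0.296 ] 0.0523 0.052
side violet [0.442  0.0776 0.0823] 481 [0.4424 0.0813] 0.0617 0.06
side ring [0.6784 0.1098 0.012 ] 156
side ring [0.6571 0.0282 0.012 ] 205
side ring [ 0.6378 -0.0547  0.012 ] 258
side ring [ 0.6166 -0.1381  0.012 ] 357
```

View pics/crop0.png

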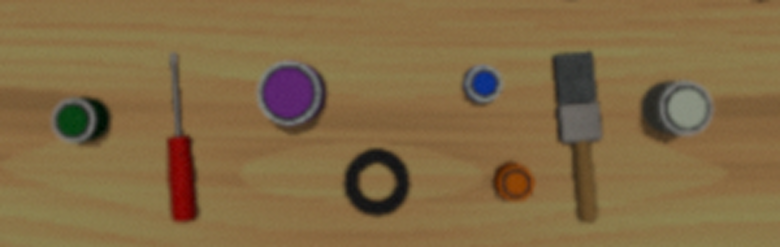

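The crop confirms it: blue at (483,84) and the orange look-alike at (513,183). Lid diameters, heights and the ring spacing of 85 mm all agree with the given sizes. Next I'll check reachability, then place blue.

```bash
cat > job.py <<'E'
from vis import *
T=dict(blue=(.4550,-.1042),green=(.4141,.2978),white=(.4318,-.2953),violet=(.4440,.0815))
R=dict(blue=(.6796,.1101),green=(.6590,.0281),white=(.6392,-.0546),violet=(.6182,-.1379))
G=dict(blue=.007,green=.014,white=.022,violet=.030)   # TCP height over the tin's underside
u=np.array(R["violet"])-R["blue"]; u/=np.hypot(*u)
def rot(s): 
    y=np.array([-u[1],u[0],0])*s; z=np.array([0,0,-1.]); return np.c_[np.cross(y,z),y,z]
def carry(k,s,F):
    M=rot(s); t=lambda xy,z:[*xy,z]; zs=.20; g=G[k]
    arm.goto(t(T[k],g+.10),M)
    arm.move_linear(t(T[k],g),max_speed=.12); arm.clamp(F)
    st=arm.read_state(); print(k,"width",round(st["width"]*85,1),"t",st["time_s"])
    arm.move_linear(t(T[k],zs),max_speed=.15)
    arm.goto(t(R[k],zs),M)
    print("held",round(arm.read_state()["width"]*85,1))
    print("contact",arm.move_linear(t(R[k],g+.012+.015),max_speed=.15),arm.move_linear(t(R[k],g+.012+.0005),max_speed=.04,force_limit=8))
    st=arm.read_state(); print("z",st["eef_pos"].round(4) if hasattr(st["eef_pos"],"round") else st["eef_pos"],st["ft_force"])
    arm.open_gripper(); arm.move_linear(t(R[k],zs),max_speed=.2); print("t",arm.read_state()["time_s"])
E
python3 - <<'E'
from job import *
for s in(1,-1):
    for k in T:
        for xy,z in((T[k],G[k]),(T[k],.2),(R[k],G[k]+.012),(R[k],.2)):
            q=arm.ik([*xy,z],rot(s)); print(s,k,None if q is None else np.round(q).tolist())
E
```

```text
1 blue [1.0, 39.0, 7.0, 123.0, -13.0, 18.0, 5.0]
1 blue [-32.0, 25.0, 49.0, 118.0, -26.0, 48.0, 19.0]
1 blue [-28.0, 53.0, 24.0, 89.0, -28.0, 44.0, -7.0]
1 blue [-35.0, 43.0, 36.0, 84.0, -27.0, 62.0, -7.0]
1 green [-51.0, 41.0, 12.0, 117.0, -19.0, 24.0, -38.0]
1 green [-60.0, 23.0, 23.0, 112.0, -12.0, 47.0, -44.0]
1 green [-23.0, 51.0, 24.0, 94.0, -29.0, 42.0, 2.0]
1 green [-30.0, 40.0, 37.0, 89.0, -26.0, 60.0, -0.0]
1 white [14.0, 42.0, 19.0, 115.0, -28.0, 27.0, 40.0]
1 white [-13.0, 37.0, 61.0, 111.0, -40.0, 56.0, 53.0]
1 white [-15.0, 48.0, 23.0, 97.0, -27.0, 40.0, 8.0]
1 white [-23.0, 38.0, 36.0, 92.0, -25.0, 58.0, 7.0]
1 violet [-29.0, 36.0, 14.0, 126.0, -25.0, 21.0, -8.0]
1 violet [-42.0, 19.0, 30.0, 120.0, -13.0, 45.0, -17.0]
1 violet [-7.0, 47.0, 21.0, 98.0, -25.0, 40.0, 14.0]
1 violet [-19.0, 40.0, 43.0, 94.0, -30.0, 59.0, 19.0]
-1 blue [-26.0, 51.0, 45.0, 125.0, -69.0, 36.0, -123.0]
-1 blue [-42.0, 38.0, 71.0, 119.0, -44.0, 56.0, -142.0]
-1 blue [-3.0, 51.0, -18.0, 88.0, 20.0, 45.0, 137.0]
-1 blue [23.0, 56.0, -73.0, 80.0, 53.0, 82.0, 116.0]
-1 green [-30.0, 40.0, -17.0, 116.0, 24.0, 27.0, 101.0]
-1 green [-29.0, 23.0, -18.0, 110.0, 9.0, 49.0, 115.0]
-1 green [4.0, 48.0, -18.0, 93.0, 19.0, 42.0, 143.0]
-1 green [32.0, 54.0, -73.0, 85.0, 52.0, 79.0, 121.0]
-1 white [-9.0, 59.0, 57.0, 117.0, -71.0, 50.0, -103.0]
-1 white [-16.0, 44.0, 70.0, 111.0, -48.0, 62.0, -119.0]
-1 white [40.0, 68.0, -74.0, 94.0, 68.0, 73.0, 119.0]
-1 white [40.0, 52.0, -73.0, 89.0, 51.0, 78.0, 128.0]
-1 violet [-7.0, 35.0, -14.0, 125.0, 21.0, 22.0, 128.0]
-1 violet [36.0, 33.0, -73.0, 116.0, 37.0, 59.0, 111.0]
-1 violet [-26.0, 62.0, 58.0, 99.0, -62.0, 57.0, -137.0]
-1 violet [-30.0, 54.0, 70.0, 94.0, -53.0, 72.0, -143.0]
```

s=+1 is comfortably within the joint ranges. I'll do blue first.

```bash
python3 - <<'E'
from job import *
carry("blue",1,30)
im,d=arm.get_image("side"); cv2.imwrite("pics/s1.png",im[:,:,::-1])
m=tin(cloud("side",d),R["blue"],.052); print(m)
E
```

```text
blue width 35.1 t 4.9417
held 34.9
contact False True
z [0.6795 0.1102 0.0191] [-2.022511    0.19511736  6.2618973 ]
t 10.8333
(array([0.67558834, 0.10616811, 0.05153239]), 144, array([0.67680955, 0.10828775]), 0.018840083852410316)
```

View pics/s1.png

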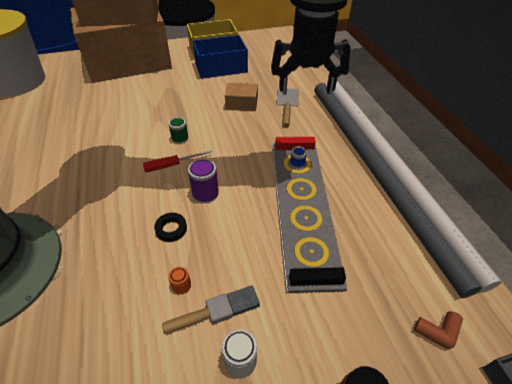

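Blue stands upright on the ring next to the red stop (299,158), about 2 mm off centre. I'll place the others the same way.

```bash
python3 - <<'E'
from job import *
for k,F in(("green",40),("white",50),("violet",60)):
    carry(k,1,F)
    im,d=arm.get_image("side"); m=tin(cloud("side",d),R[k],.012+H[k]); print(k,m[0].round(4),m[2].round(4),"want",R[k])
    if abs(arm.read_state()["ft_force"][2])>10: break
M=rot(1); arm.goto([.45,.35,.3],M); arm.hold(.5)
for n in("top","side"):
    im,d=arm.get_image(n); cv2.imwrite(f"pics/{n}2.png",im[:,:,::-1]); P=cloud(n,d)
    for k in T:
        m=tin(P,R[k],.012+H[k]); print(n,k,m[0].round(4),m[2].round(4),round(2*m[3],4),"want",R[k])
E
```

```text
green width 42.6 t 13.6083
held 42.7
contact False True
z [0.6589 0.0283 0.0262] [0.70558511 0.24773461 2.1793586 ]
t 19.4833
green [0.6556 0.0244 0.066 ] [0.6573 0.0267] want (0.659, 0.0281)
white width 51.0 t 22.425
held 50.9
contact False True
z [ 0.6392 -0.0544  0.0347] [-3.36677805  1.46861929 12.50956344]
t 27.9417
white [ 0.6357 -0.058   0.0803] [ 0.6368 -0.0553] want (0.6392, -0.0546)
violet width 58.6 t 30.3083
held 58.8
contact False True
z [ 0.6183 -0.1377  0.0428] [-1.23861308  1.28178894 12.28628013]
t 35.5
violet [ 0.6152 -0.14    0.0945] [ 0.6161 -0.1368] want (0.6182, -0.1379)
top blue [0.6801 0.1084 0.0538] [0.6803 0.1088] 0.0365 want (0.6796, 0.1101)
top green [0.6592 0.0283 0.0678] [0.6603 0.0296] 0.0449 want (0.659, 0.0281)
top white [ 0.6398 -0.0531  0.0821] [ 0.6406 -0.054 ] 0.0534 want (0.6392, -0.0546)
top violet [ 0.6195 -0.1348  0.0964] [ 0.6204 -0.1355] 0.0608 want (0.6182, -0.1379)
side blue [0.6756 0.1062 0.0513] [0.6763 0.1083] 0.0389 want (0.6796, 0.1101)
side green [0.6554 0.0245 0.0658] [0.6572 0.0268] 0.0466 want (0.659, 0.0281)
side white [ 0.6357 -0.0583  0.0801] [ 0.6368 -0.0552] 0.054 want (0.6392, -0.0546)
side violet [ 0.6152 -0.1401  0.0944] [ 0.6165 -0.1362] 0.0626 want (0.6182, -0.1379)
```

```bash
python3 -c "
import cv2
a=cv2.imread('pics/top2.png')[90:210,160:370];b=cv2.imread('pics/side2.png')[120:310,240:380]
cv2.imwrite('pics/fin.png',cv2.hconcat([cv2.resize(a,(480,274)),cv2.resize(b,(202,274))]))"
```

```text
(no output)
```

View pics/fin.png

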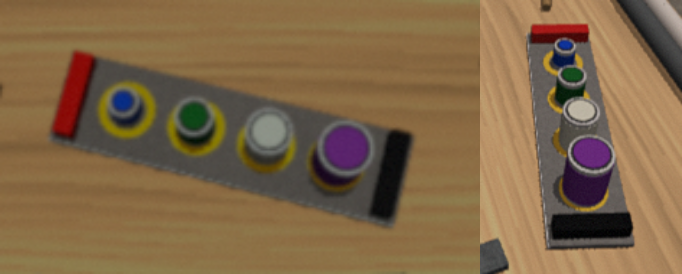

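All four stand upright in order: blue (red stop), green, white, violet (black stop). Each is within about 2.5 mm of its ring centre, and the arm is clear.

```bash
python3 -c "
from bench import arm
print(arm.read_state()['time_s']); arm.hand_in()"
```

```text
38.05
the job is handed in; nothing more can be done
```

The four tins now stand on the yellow rings in order from the red stop to the black stop: blue, green, white, violet. I handed the job in at 38 s.

- **Upright:** in the last pictures from both cameras all four stand upright on their rings, with lid heights and diameters matching the given sizes to about 3 mm.
- **Centring:** against the rings as the same camera saw them, each tin is about 0–3 mm off centre. Blue and violet are about 2 mm off along the row, and I left them.
- **Disagreement:** the two cameras differ by about 2–4 mm in absolute x, beyond the stated 2 mm calibration. The shift is much the same for tins and rings, so I used the average of both to place the tins.
- **Other objects:** I left the orange look-alike alone, and the gripper was clear of everything at hand-in.

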